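# Pack a plaster piece mould into its case

## Task

Pack the plaster piece mould into the wooden case for storage. First the heel part, upright, with its tall heel against the end wall that has the cleat outside; then all the small square sprig moulds that are on the board (one to three), lying flat in one row across the low toe of the heel part, next to the toe's free edge and clear of the heel; then the bridge part, its arm over the sprigs and pointing at the heel. The cover tile lies upside down: turn it over and lay it last, ridge down in the gap between heel and bridge arm and centred across the case, so that everything sits fully home and level; leave the cup, rib, jar and clay lump alone.

Things in the scene. Friction and masses are not known exactly. Their poses are not given: they have to be found in the camera images.
- case: Open wooden mould case, fixed. Outside 168 (x) x 112 (y) x 46 mm high, inside 152 x 96, walls 8, floor 6 mm thick; origin: centre of underside. A pale wooden cleat sticks 14 mm out of its -x end, outside. Packed parts have axes parallel to the case's; 'packed at' gives their origins in its frame (mm). Play about 2.5 mm to each wall, 3 mm between toe and bridge leg.
- heel_part: Plaster elbow, 240 g, footprint 94 (x) x 91 (y) mm, origin: its centre on the underside, z up, starts upright. Heel x -47..-11, 54 mm high; low toe x -11..47, 14 mm high. Grip rib on the heel: 10 thick (x), 44 long (y), centred at x -39, y 0, z 54..74 mm. Packed at (-26.5, 0, 6).
- bridge_part: Plaster elbow, 260 g, seen from above 81 (x) x 91 (y) mm, origin: centre of that at underside height, z up, starts upright. Leg x -9.5..40.5, 54 mm high; overhanging arm x -40.5..-9.5, z 39..54 mm. Grip rib on top: 10 thick (x), 44 long (y), centred at x +9.5, y 0, z 54..74 mm. Packed at (33, 0, 6).
- cover_part: Plaster tile 62 (x) x 56 (y) x 18 mm, 120 g; one face has a ridge 25 (x) x 46 (y) x 10 mm in its middle, the other a flat terracotta disc. Origin: centre of the ridge face; +z leaves the disc face: ridge z -10..0, plate z 0..18. Starts ridge up (z down). Stands on its 56 x 18 edges; a half turn in yaw makes no odds. Packed at (-22.5, 0, 60), z up; the gap for the ridge is 30 wide.
- sprig1: Square plaster sprig mould, 28 x 28 x 22 mm, 35 g, rosette on top; origin: centre of underside, z up. One to three are present, absent ones read None from the start. Packed at (6.5, y, 20) with y -31.5, 0 or 31.5, any one of them; quarter turns make no odds.
- sprig2: Square plaster sprig mould, 28 x 28 x 22 mm, 35 g, rosette on top; origin: centre of underside, z up. One to three are present, absent ones read None from the start. Packed at (6.5, y, 20) with y -31.5, 0 or 31.5, any one of them; quarter turns make no odds.
- sprig3: Square plaster sprig mould, 28 x 28 x 22 mm, 35 g, rosette on top; origin: centre of underside, z up. One to three are present, absent ones read None from the start. Packed at (6.5, y, 20) with y -31.5, 0 or 31.5, any one of them; quarter turns make no odds.
- cup: Bystander: grey-green cup, 75 mm wide, 48 mm high, origin under its centre; leave alone.
- rib: Bystander: flat oval wooden rib, 43 x 100 x 8 mm, origin under its centre; leave alone.
- jar: Bystander: glass jar with an orange lid, 70 x 70 x 86 mm, origin under its centre; leave alone.
- lump: Bystander: lump of clay, 79 x 98 x 62 mm, origin under its centre; leave alone.
- ware_board: Fixed wooden board under all the work, 367 (x) x 575 (y) mm, its top at z = 12 mm above the bench, x 0.335..0.702, y -0.302..0.272 m. Origin: centre of its underside.

How it is judged:
On the way, in this order (a step that is already met when the one before it is completed fails the run):
1. the heel part stands home in the case, heel at the cleat end (x of heel_part in the frame of case between -0.0345 and -0.0185 m and y of heel_part in the frame of case between -0.005 and 0.005 m and z of heel_part in the frame of case between 0.002 and 0.01 m and angle between heel_part's own z axis and vertical below 0.07 rad), for 0.2 s.
2. all sprigs lie in the row on the toe (all of step 1 and x of sprig1 in the frame of case between -0.0045 and 0.0175 m and y of sprig1 in the frame of case between -0.036 and 0.036 m and z of sprig1 in the frame of case between 0.016 and 0.024 m and x of sprig2 in the frame of case between -0.0045 and 0.0175 m and y of sprig2 in the frame of case between -0.036 and 0.036 m and z of sprig2 in the frame of case between 0.016 and 0.024 m and x of sprig3 in the frame of case between -0.0045 and 0.0175 m and y of sprig3 in the frame of case between -0.036 and 0.036 m and z of sprig3 in the frame of case between 0.016 and 0.024 m), for 0.2 s.
3. the bridge part stands home, its arm over the sprigs (all of step 2 and x of bridge_part in the frame of case between 0.025 and 0.041 m and y of bridge_part in the frame of case between -0.005 and 0.005 m and z of bridge_part in the frame of case between 0.002 and 0.01 m and angle between bridge_part's own z axis and vertical below 0.07 rad), for 0.2 s.
At the end, for the whole second after the job is handed in: Heel and bridge parts home in the case (x 8, y 5, z 4 mm, 4 degrees), every sprig present in the row on the toe under the arm (x 11 mm), cover disc side up with its ridge in the gap (x 12, y 15, z 4 mm, level 4, yaw 11 degrees), all at rest (all of step 3 and x of cover_part in the frame of case between -0.0345 and -0.0105 m and y of cover_part in the frame of case between -0.015 and 0.015 m and z of cover_part in the frame of case between 0.056 and 0.064 m and angle between cover_part's own z axis and vertical below 0.07 rad and angle between the x axis of cover_part and the x axis of case, either way round below 0.2 rad and linear speed of each of heel_part, bridge_part, cover_part, sprig1, sprig2, sprig3 below 0.02 m/s); the robot touches nothing.
It fails at once if a bystander (cup, rib, jar or clay lump) was shifted by more than 3 cm (distance of any of cup, rib, jar, lump from where it was at the start of the episode above 0.03 m).
Of sprig1, sprig2, sprig3 only 1 to 3 are there at a start; the rules pass over those that are not, and their reading is None.
At some moment in a run one of bridge_part, cover_part may be knocked a few centimetres aside while the robot is not near it.
It also fails if it takes over 210 s, if anything falls off the work surface, if the arm or the gripper's body presses on something with over 40 N, if the wrist force passes 120 N, or if a joint passes its speed limit or range.

## Robot

A 6-joint arm with a two-finger parallel gripper is mounted at the origin on a cart in front of the work surface, level with it; the furniture and walls round the work are solid. World frame = base frame: x ahead of the robot, y to its left, z up, the work surface at z = 0. Lengths are in m, angles in rad, forces in N, time in s.
With the tool pointing down it reaches from about 0.325 to 0.875 m from the base axis. Payload 4.4 kg.
Tool frame: the origin (TCP) lies between the finger pads; the fingertips stand 19 mm ahead of it and the grasp point (between the pads) is the TCP; z points along the fingers, y is the line along which they close (so a half turn about z gives the same grasp; the last joint's range is limited). The gripper opens to 85 mm and grips with 20 to 120 N. Pads are 22 mm wide; open, the fingers measure 114 mm over their backs; the gripper's body (76 mm by 85 mm) begins 54 mm behind the grasp point. The pads swing forward as they close: fully open they stand 13 mm farther back than shut.
Start: joints at [0.954, 0.207, 1.542, -0, 1.393, -0.15], TCP at [0.259, 0.513, 0.25] pointing down, gripper open.
Joint ranges: [-2.73, 2.73], [-0.86, 2.22], [0.23, 2.46], [-1.11, 4.25], [0.08, 2.63], [-2.82, 2.82]. Speed limits (rad/s): [2.79, 2.79, 3.14, 3.14, 3.14, 3.14].

## Interface

Orientations are given as [roll, pitch, yaw] about the fixed x, y, z axes, in that order (R = Rz(yaw) Ry(pitch) Rx(roll)).
In Python, from plant import bot, jaws, kin, sense, eyes, ticket gives the robot as it stands. Calls block until the motion is done:
- bot.goto(position, orientation): joint-space move of the TCP to a pose.
- bot.move_straight(position, rotation=None, v=0.15, guard=None): straight line of the TCP; rotation=None keeps the orientation; v is the mean speed in m/s. With guard (N) it stops when the force on the tool has changed by that much, and returns True; else False.
- bot.set_joints(angles): joint-space move.
- jaws.let_go() and jaws.gripper_close(squeeze=None): open the fingers fully, or close them until they stop; squeeze is the grip in N (None keeps the last).
- bot.dwell(seconds).
- kin.ik(position, orientation): joint angles nearest the present ones, or None.
- sense(): the state.
- eyes.camera(name): name is "scene" or "top" or "wrist"; returns (picture, depth): 420x560x3 uint8, blue, green, red; 420x560 float32, m along the optical axis (not along the pixel's ray), 0 where there is no reading.
- eyes.camera_params(name): a dict with "vfov" (degrees; the focal length in pixels is half the picture's height over the tangent of half this angle, whatever the lens; pixels are square), "cx", "cy" (the principal point, pixels), "camera_from_world" (4x4, takes a point from world to camera coordinates). Camera axes: x right, y down, z forward; pixel columns grow to the right and rows downward; lengths in m; the calibration is good to about 2 mm. The wrist camera is an equidistant fisheye: a pixel r from the principal point sees the ray r / f radians off the axis. A picture is of the moment at which its call begins: read the wrist's pose just before it. camera_params takes no time and is no camera call; for the wrist camera it gives the pose at the moment of the call.
A pose or a line that the arm cannot do raises bot.Unreachable and nothing moves.
- ticket.job_done(): hands the job in; it is judged then, once.
The state is a dict: "time": time; "joint_positions": joint angles; "qvel": joint speeds; "joint_efforts": joint torques, N m; "ee_pos": TCP position; "ee_rot": TCP orientation; "contact_force": force on the tool from outside, world axes, zero at the start; "torque": the same for the moment, N m; "gripper_width": opening from 0.0 (shut) to 1.0 (fully open); "grip_force": force on a finger pad.
Only numpy, scipy, OpenCV 4.12 (cv2) and the standard library are available. Lean on these libraries where they do the work, as an engineer would, in place of code of your own. Each camera call takes 0.05 s, during which the arm holds its last target. There are 200 camera calls.

## Working session

There is one attempt and no reset: what is moved stays moved. The work goes in short steps, each a Python script; the robot and the scene stay as the last script left them, time stands still between calls to the robot, and variables do not carry over. Pictures are saved under pics/ and viewed, at most 14 in all, crops included, and the job is handed in when it is done.

```bash
ls; mkdir -p pics; python3 - <<'E'
from plant import bot,jaws,kin,sense,eyes,ticket
import cv2,numpy as np
for n in("top","scene"):
    p,d=eyes.camera(n); cv2.imwrite(f"pics/{n}0.png",p); np.save(f"pics/{n}0.npy",d); 
    c=eyes.camera_params(n); print(n,c, (d>0).mean())
s=sense();print(s)
E
```

```text
pics
top {'vfov': 54.26478860170664, 'cx': 274.04975245914176, 'cy': 212.5826709445282, 'camera_from_world': array([[ 0.00683779, -0.99995081,  0.00718481, -0.02339172],
       [-0.99085681, -0.00774341, -0.13469526,  0.55916064],
       [ 0.13474427, -0.0061981 , -0.99086102,  0.99226451],
       [ 0.        ,  0.        ,  0.        ,  1.        ]])} 0.9961607142857143
scene {'vfov': 56.79920813982254, 'cx': 281.34366541166463, 'cy': 212.1751319378317, 'camera_from_world': array([[-0.58690166, -0.8096525 , -0.00304462,  0.32213855],
       [-0.34771532,  0.25544458, -0.90213199,  0.2444742 ],
       [ 0.73119115, -0.5284041 , -0.43144943,  0.51049665],
       [ 0.        ,  0.        ,  0.        ,  1.        ]])} 0.9961224489795918
{'time': 0.1, 'joint_positions': array([ 9.53460479e-01,  2.07374097e-01,  1.54281028e+00,  2.20002281e-05,
        1.39349050e+00, -1.50484858e-01]), 'qvel': array([-0.00295869, -0.00349738, -0.00428586, -0.00117278, -0.00146445,
        0.0015477 ]), 'joint_efforts': array([-4.91676547e-04, -3.84086394e+01, -2.92548573e+01, -1.85071849e-04,
        4.78751215e-03,  1.19546613e-05]), 'ee_pos': array([0.25841646, 0.51294412, 0.24921989]), 'ee_rot': array([-3.13953721e+00, -3.33563686e-04,  2.67473742e+00]), 'contact_force': array([ 0.66941981,  0.05084218, -0.4647024 ]), 'torque': array([ 0.0025031 , -0.02040813,  0.04659266]), 'grip_force': 0.0, 'gripper_width': 1.0031236620674522}
```

View pics/top0.png

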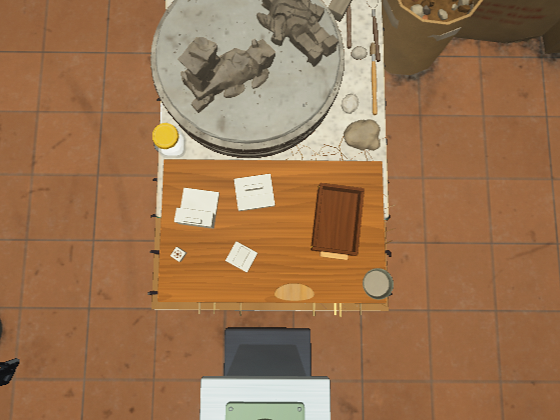

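View pics/scene0.png

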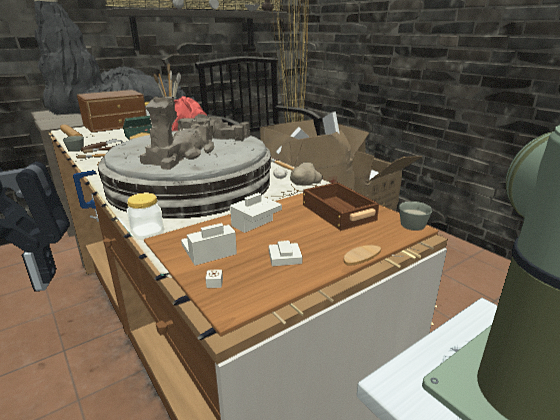

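The top view shows the case at (337,220) with its cleat towards the robot at (334,255), two elbows at (197,207) and (254,191), the cover ridge-up at (241,257), and one sprig at (178,254). The scene view agrees, though it doesn't tell me which elbow is the heel. Next I'll use depth and get closer views.

```bash
cat > h.py <<'E'
from plant import bot,jaws,kin,sense,eyes,ticket
import cv2,numpy as np
def dirs(c,shape=(420,560),fish=False):
    v,u=np.mgrid[:shape[0],:shape[1]].astype(float)
    f=210/np.tan(np.radians(c["vfov"])/2)
    a,b=(u-c["cx"])/f,(v-c["cy"])/f
    if fish:
        r=np.hypot(a,b)+1e-9; k=np.tan(np.minimum(r,1.5))/r; a,b=a*k,b*k
    return np.stack([a,b,np.ones_like(a)],-1)
def cloud(name):
    c=eyes.camera_params(name); p,d=eyes.camera(name)
    T=np.linalg.inv(c["camera_from_world"])
    X=(dirs(c,fish=name=="wrist")*d[...,None])@T[:3,:3].T+T[:3,3]
    X[d<=0]=np.nan
    return p,X
def ortho(p,X,x0,x1,y0,y1,res=0.001):
    "height map & colour on world grid; row up=+x, col right=-y"
    ok=np.isfinite(X[...,0]); P=X[ok]; C=p[ok]
    i=((x1-P[:,0])/res).astype(int); j=((y1-P[:,1])/res).astype(int)
    H,W=int((x1-x0)/res),int((y1-y0)/res)
    k=(i>=0)&(i<H)&(j>=0)&(j<W)&(P[:,2]<.2); i,j,P,C=i[k],j[k],P[k],C[k]
    o=np.argsort(P[:,2]); h=np.full((H,W),np.nan); im=np.zeros((H,W,3),np.uint8)
    h[i[o],j[o]]=P[o,2]; im[i[o],j[o]]=C[o]
    return h,im
DOWN=lambda yaw:[np.pi,0,yaw]
def rects(X,mask,amin=30):
    n,l,st,ce=cv2.connectedComponentsWithStats(mask.astype(np.uint8))
    out=[]
    for q in range(1,n):
        if st[q,4]<amin: continue
        P=X[l==q]; out.append((q,st[q,4],ce[q].round(),cv2.minAreaRect((P[:,:2]*1000).astype(np.float32)),np.nanpercentile(P[:,2],[5,50,95]).round(4)))
    return out
E
python3 - <<'E'
from h import *
p,X=cloud("top"); z=X[...,2]
hsv=cv2.cvtColor(p,cv2.COLOR_BGR2HSV)
b=(X[...,0]>.335)&(X[...,0]<.70)&(X[...,1]>-.3)&(X[...,1]<.27)
print("board z",np.nanmedian(z[b]))
w=b&(hsv[...,1]<60)&(hsv[...,2]>120)&(z>.02)
for r in rects(X,w): print(r)
for lo,hi in((.02,.045),(.045,.06),(.06,.07),(.075,.095)):
  print(lo)
  for r in rects(X,w&(z>lo)&(z<hi),15): print(r)
# case: rim
print('case')
for r in rects(X,b&(z>.045)&(z<.07)&~w&(X[...,1]<0)): print(r)
cv2.imwrite("pics/topcrop.png",cv2.resize(p[150:310,150:395],None,fx=3.2,fy=3.2,interpolation=cv2.INTER_CUBIC))
# wrist view from above
bot.goto([.46,.06,.40],DOWN(0)); 
p,X=cloud("wrist"); cv2.imwrite("pics/w0.png",p); np.save("pics/w0.npy",X)
print(sense()['time'],eyes.camera_params("wrist"),np.isfinite(X[...,0]).mean())
E
```

```text
board z 0.013876370657951997
(1, np.int32(1179), array([254., 192.]), ((606.9646606445312, 30.02027702331543), (80.90760803222656, 89.98233795166016), 8.521522521972656), array([0.0642, 0.0672, 0.0856]))
(2, np.int32(1304), array([197., 208.]), ((572.3871459960938, 173.18197631835938), (91.95848846435547, 93.20670318603516), 82.77023315429688), array([0.0249, 0.0298, 0.0858]))
(3, np.int32(536), array([241., 256.]), ((449.6988525390625, 61.82180404663086), (60.65320587158203, 54.909568786621094), 61.960086822509766), array([0.0282, 0.0323, 0.0427]))
(4, np.int32(97), array([178., 254.]), ((454.8155517578125, 219.22215270996094), (28.143169403076172, 27.053220748901367), 54.99052429199219), array([0.0321, 0.0348, 0.0385]))
(7, np.int32(339), array([376., 284.]), ((386.44757080078125, -266.9151611328125), (65.50772094726562, 58.01318359375), 88.61075592041016), array([0.0379, 0.0406, 0.0447]))
0.02
(1, np.int32(719), array([200., 200.]), ((589.6214599609375, 170.69744873046875), (91.60380554199219, 58.368385314941406), 82.53831481933594), array([0.0241, 0.0272, 0.0305]))
(7, np.int32(5
[... 1522 characters left out ...]
7041), 85.51929473876953), array([0.0464, 0.0566, 0.0617]))
(14, np.int32(78), array([379., 295.]), ((360.31658935546875, -267.5740966796875), (62.78485870361328, 22.371007919311523), 87.78005981445312), array([0.046 , 0.0562, 0.0618]))
2.075 {'vfov': 65.70646984690485, 'cx': 279.05290531963, 'cy': 212.7166400065944, 'camera_from_world': array([[ 2.11289486e-03, -9.99997243e-01, -1.02494631e-03,
         6.01184942e-02],
       [-9.47062550e-01, -2.33009945e-03,  3.21040647e-01,
         3.44885305e-01],
       [-3.21042150e-01,  2.92363130e-04, -9.47064862e-01,
         6.69693945e-01],
       [ 0.00000000e+00,  0.00000000e+00,  0.00000000e+00,
         1.00000000e+00]])} 0.9959311224489796
```

View pics/w0.png

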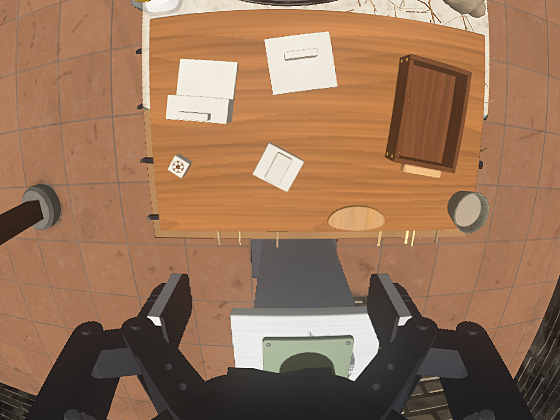

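View pics/topcrop.png

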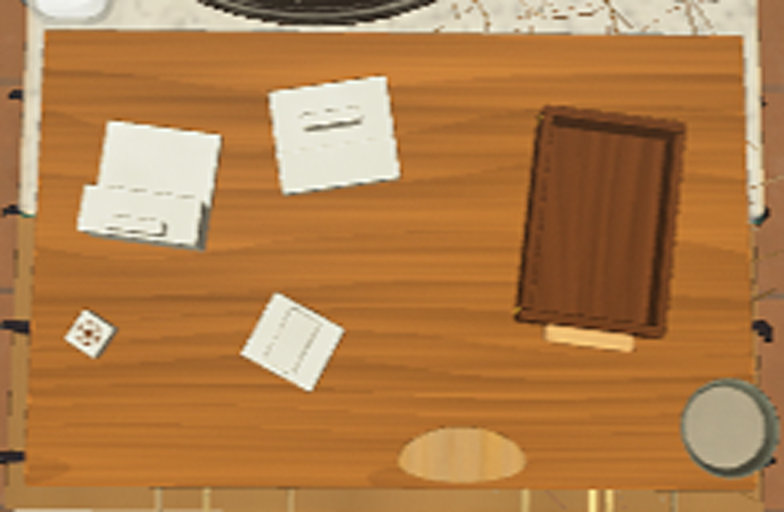

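The wrist view shows the heel part at (200,90) with its heel towards the robot, the bridge at (300,62) with its rib on the far side and its arm towards the robot, the cover ridge-up at (279,166), one sprig at (179,166), the case at (430,115) and its cleat at (420,170). I'll check under the bridge arm for hidden sprigs, test reachability for the flip, and refine the case and heel poses from close up.

```bash
python3 - <<'E'
from h import *
from scipy.spatial.transform import Rotation as R
p=cv2.imread("pics/scene0.png"); cv2.imwrite("pics/sc.png",cv2.resize(p[180:300,170:330],None,fx=4,fy=4,interpolation=cv2.INTER_CUBIC))
# tilt orientation: tool pointing down tilted by t toward azimuth a; closing axis perpendicular
def tilt(a,t):
    z=np.array([np.sin(t)*np.cos(a),np.sin(t)*np.sin(a),-np.cos(t)]); y=np.array([-np.sin(a),np.cos(a),0])
    return [R.from_matrix(np.c_[np.cross(s*y,z),s*y,z]).as_euler('xyz') for s in(1,-1)]
for x,y in((.45,-.05),(.5,-.05),(.4,0.0),(.55,-.05)):
  for t in(45,60,70):
    print(x,y,t,[(int(a),[kin.ik([x,y,.06],o) is not None for o in tilt(np.radians(a),np.radians(t))]) for a in range(0,360,45)])
for name,(x,y,yaw) in dict(case=(.54,-.178,np.pi/2-.124),heel=(.54,.176,np.pi/2-.13),br=(.61,.03,np.pi/2+.148)).items():
    for k in(0,np.pi):
        q=kin.ik([x,y,.2],DOWN(yaw-k)); print(name,k,None if q is None else q.round(2))
E
```

```text
0.45 -0.05 45 [(0, [False, False]), (45, [True, True]), (90, [True, True]), (135, [True, True]), (180, [True, True]), (225, [True, True]), (270, [True, True]), (315, [False, False])]
0.45 -0.05 60 [(0, [False, False]), (45, [True, True]), (90, [True, True]), (135, [True, True]), (180, [True, True]), (225, [True, True]), (270, [True, True]), (315, [False, False])]
0.45 -0.05 70 [(0, [False, False]), (45, [True, True]), (90, [True, True]), (135, [True, True]), (180, [True, True]), (225, [True, True]), (270, [False, False]), (315, [False, False])]
0.5 -0.05 45 [(0, [True, True]), (45, [True, True]), (90, [True, True]), (135, [True, True]), (180, [True, True]), (225, [True, True]), (270, [True, True]), (315, [False, False])]
0.5 -0.05 60 [(0, [True, True]), (45, [True, True]), (90, [True, True]), (135, [True, True]), (180, [True, True]), (225, [True, True]), (270, [True, True]), (315, [False, False])]
0.5 -0.05 70 [(0, [True, True]), (45, [True, True]), (90, [True, True]), (135, [True, True]), (180, [True, True]), (225, [True, True]), (270, [False, False]), (315, [False, False])]
0.4 0.0
[... 625 characters left out ...]
), (180, [True, True]), (225, [True, True]), (270, [True, True]), (315, [False, False])]
0.55 -0.05 60 [(0, [True, True]), (45, [True, True]), (90, [True, True]), (135, [True, True]), (180, [True, True]), (225, [True, True]), (270, [True, True]), (315, [False, False])]
0.55 -0.05 70 [(0, [True, True]), (45, [True, True]), (90, [True, True]), (135, [True, True]), (180, [True, True]), (225, [True, True]), (270, [False, False]), (315, [False, False])]
case 0 [-0.47  0.24  1.61  0.    1.29 -0.35]
case 3.141592653589793 [-0.47  0.24  1.61 -0.    1.29  2.79]
heel 0 [ 0.16  0.24  1.61 -0.    1.29  0.29]
heel 3.141592653589793 None
br 0 [-0.09  0.32  1.5   0.    1.32 -0.24]
br 3.141592653589793 None
```

View pics/sc.png

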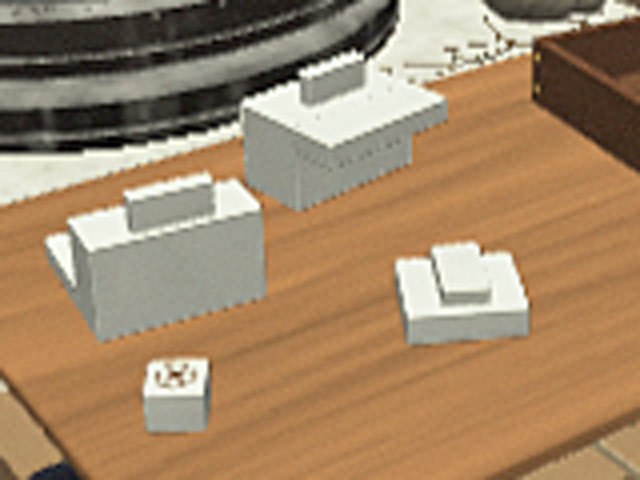

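The zoomed scene crop shows nothing under the bridge arm, at about (410,150), so there is only one sprig. Next: aligned close views of the case and heel.

```bash
cat >> h.py <<'E'
def look(pos,yaw,name=None):
    bot.goto(pos,DOWN(yaw)); bot.dwell(.3)
    c=eyes.camera_params("wrist"); p,d=eyes.camera("wrist")
    T=np.linalg.inv(c["camera_from_world"]); D=dirs(c,fish=True)
    X=(D*d[...,None])@T[:3,:3].T+T[:3,3]; X[d<=0]=np.nan
    W=D@T[:3,:3].T; o=T[:3,3]
    if name: cv2.imwrite(f"pics/{name}.png",p)
    cast=lambda z: o+W*((z-o[2])/W[...,2])[...,None]
    return p,X,cast
def white(p):
    h=cv2.cvtColor(p,cv2.COLOR_BGR2HSV); return (h[...,1]<60)&(h[...,2]>90)
def box(pts):
    (c,s,a)=cv2.minAreaRect((pts*1000).astype(np.float32)); return np.array(c).round(1),np.array(s).round(1),round(a,1)
def near(X,xy,r): return np.hypot(X[...,0]-xy[0],X[...,1]-xy[1])<r
def comp(m):
    n,l,st,_=cv2.connectedComponentsWithStats(m.astype(np.uint8)); return l==1+st[1:,4].argmax()
E
python3 - <<'E'
from h import *
p,X,cast=look([.54,-.18,.25],np.pi/2-.124,"case1")
z=X[...,2]; hs=cv2.cvtColor(p,cv2.COLOR_BGR2HSV)
m=near(X,(.54,-.18),.12)&(z>.053)&(z<.064)&(hs[...,2]<150)
m=comp(m); Q=cast(.058)
cs,hi=cv2.findContours(m.astype(np.uint8),cv2.RETR_CCOMP,cv2.CHAIN_APPROX_NONE)
for k,c in enumerate(cs):
    if len(c)>150: P=Q[c[:,0,1],c[:,0,0],:2]; print("case",len(c),hi[0,k,3],box(P))
for nm,at,yaw,zs in(("heel",(.54,.176),np.pi/2-.13,(.066,.086)),):
    p,X,cast=look([*at,.25],yaw,"heel1"); z=X[...,2]
    for lo,hi_,pl in((.021,.031,.026),(.062,.070,.066),(.080,.095,.086)):
        m=comp(near(X,(.57,.175),.09)&white(p)&(z>lo)&(z<hi_)); print(nm,pl,m.sum(),box(cast(pl)[m][:,:2]),np.median(z[m]))
print(sense()["time"])
E
```

```text
case 528 -1 (array([ 541.9, -176.3]), array([112.3, 167.4]), 83.3)
case 471 0 (array([ 542.1, -176. ]), array([ 97. , 152.4]), 83.4)
heel 0.026 3914 (array([588.6, 173.2]), array([90.3, 58.2]), 83.5) 0.026290758590728436
heel 0.066 2702 (array([542.1, 178.8]), array([90.5, 35.3]), 82.9) 0.06627500872898515
heel 0.086 520 (array([532.5, 180.5]), array([44.8,  9.4]), 82.3) 0.08608202964556746
5.7417
```

View pics/case1.png

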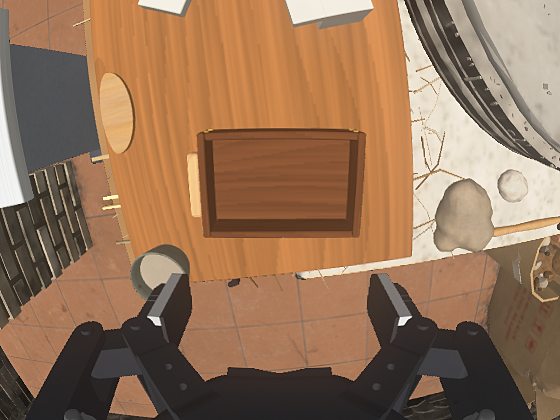

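View pics/heel1.png

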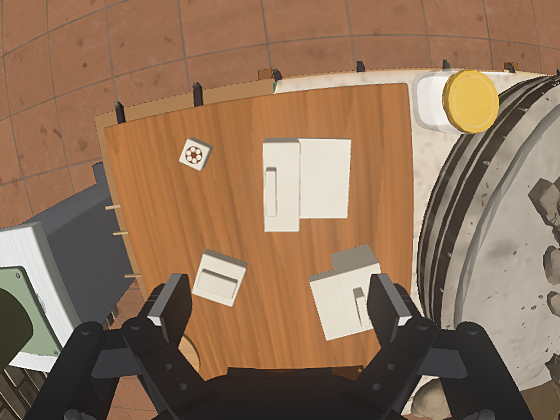

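Both pictures fit the numbers: the case centre is at (542,−176) mm with yaw −6.65°, and the heel part is at (570.8,175.3) mm with yaw −6.8°. Now I'll move the heel part.

```bash
cat >> h.py <<'E'
CY=np.radians(-6.65); CC=np.array([.542,-.1761])
def incase(x,y,z): # mm in case frame -> world m
    c,s=np.cos(CY),np.sin(CY); return [*(CC+np.array([c*x-s*y,s*x+c*y])/1000),.012+z/1000]
def fromcase(xy):
    c,s=np.cos(CY),np.sin(CY); d=(np.asarray(xy)-CC)*1000; return np.array([c*d[0]+s*d[1],-s*d[0]+c*d[1]])
E
python3 - <<'E'
from h import *
yh=np.radians(-6.8)+np.pi/2; yc=CY+np.pi/2
g=[.5322,.1801]
bot.goto([*g,.16],DOWN(yh)); bot.move_straight([*g,.086],guard=15)
jaws.gripper_close(80); print(sense()["gripper_width"],sense()["grip_force"])
bot.move_straight([*g,.19]); 
t=incase(-65.5,0,0)
bot.goto([*t[:2],.19],DOWN(yc))
bot.move_straight([*t[:2],.115],v=.1); print(sense()["contact_force"])
print(bot.move_straight([*t[:2],.0925],v=.03,guard=12),sense()["ee_pos"],sense()["contact_force"],sense()["time"])
E
```

```text
0.08995668596979131 80.54168701171875
[ 1.08798813  0.35339187 -1.34691579]
False [ 0.47716729 -0.16862937  0.09245035] [ 0.35178117  0.30572753 -2.33225299] 11.4833
```

```bash
python3 - <<'E'
from h import *
yc=CY+np.pi/2
jaws.let_go(); e=sense()["ee_pos"]; bot.move_straight([e[0],e[1],.17])
p,X,cast=look([.54,-.18,.25],yc,"case2"); z=X[...,2]
for lo,hi,pl in((.028,.037,.032),(.068,.076,.072)):
    m=comp(near(X,(.54,-.18),.1)&white(p)&(z>lo)&(z<hi)); b=box(cast(pl)[m][:,:2]); print(pl,m.sum(),b,np.median(z[m]),fromcase(b[0]/1000))
p,X,cast=look([.46,.22,.2],np.pi/2,"spr"); z=X[...,2]
m=comp(near(X,(.455,.219),.03)&white(p)&(z>.029)&(z<.04))
m=cv2.morphologyEx(m.astype(np.uint8),cv2.MORPH_CLOSE,np.ones((9,9)))>0; print("sprig",m.sum(),box(cast(.034)[m][:,:2]))
print(sense()["time"])
E
```

```text
0.032 4374 (array([ 516.6, -172.9]), array([89.7, 90.8]), 83.4) 0.032264058570412424 [-25.59968374   0.23704938]
0.072 2757 (array([ 486.9, -169.6]), array([90.7, 36.3]), 83.7) 0.07224113678411076 [-55.48201785   0.07546882]
sprig 879 (array([452.7, 221.9]), array([28.8, 27.7]), 57.6)
15.5833
```

The heel is home, at about (−26.5, 0). Now the sprig, gripped near its top so the opening fingers clear the case walls.

```bash
python3 - <<'E'
from h import *
ys=np.radians(-32.4); g=[.4527,.2219]
bot.goto([*g,.12],DOWN(ys)); bot.move_straight([*g,.0457],v=.08,guard=12)
jaws.gripper_close(40); print(sense()["gripper_width"],sense()["grip_force"])
bot.move_straight([*g,.16]); t=incase(6.5,0,58.2)
bot.goto([*t[:2],.16],DOWN(CY)); print(bot.move_straight(t,v=.06,guard=10),sense()["ee_pos"],sense()["contact_force"])
jaws.let_go(); print(sense()["contact_force"]); bot.move_straight([*t[:2],.18])
p,X,cast=look([.54,-.18,.25],CY+np.pi/2,"case3"); z=X[...,2]
m=comp(near(X,t[:2],.035)&white(p)&(z>.047)&(z<.06)); b=box(cast(.054)[m][:,:2]); print(m.sum(),b,np.median(z[m]),fromcase(b[0]/1000))
p,X,cast=look([.61,.03,.25],np.pi/2+.148,"br1"); z=X[...,2]
for lo,hi,pl in((.062,.070,.066),(.080,.095,.086)):
    m=comp(white(p)&(z>lo)&(z<hi)&(X[...,1]>-.1)&(X[...,1]<.2)&(X[...,0]<.69)); print("br",m.sum(),box(cast(pl)[m][:,:2]))
m=comp(white(p)&(z>.025)&(z<.035)&near(X,(.45,.06),.08)); print("cov",m.sum(),box(cast(.03)[m][:,:2]))
print(sense()["time"])
E
```

```text
0.3132920607357467 39.63720381259918
False [ 0.54881592 -0.17702063  0.07069094] [-0.5586623  -0.54402831 -0.99419522]
[0.34931324 0.35333177 0.07920299]
614 (array([ 549.5, -175.6]), array([28.2, 26.1]), 83.2) 0.05420263932425101 [7.39163865 1.36516595]
br 6746 (array([604.9,  32. ]), array([80.4, 90.7]), 8.6)
br 510 (array([614.9,  33.9]), array([ 9.4, 44.8]), 8.5)
cov 1552 (array([449.2,  63.3]), array([63. , 56.6]), 62.1)
27.65
```

View pics/case3.png

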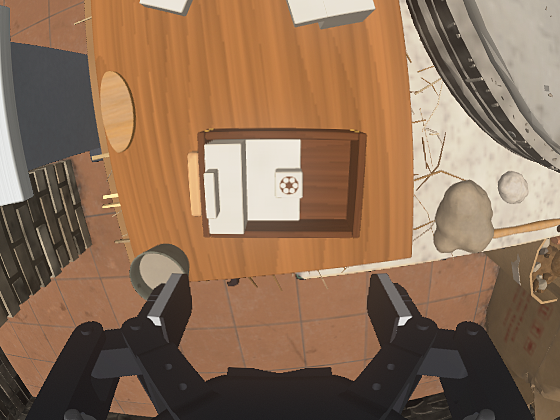

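The picture shows the sprig flat on the toe at (289,185), clear of the heel and next to the toe's free edge. Next, the bridge.

```bash
python3 - <<'E'
from h import *
yb=np.radians(8.6)+np.pi/2; yc=CY+np.pi/2; g=[.6145,.0336]
bot.goto([*g,.16],DOWN(yb)); bot.move_straight([*g,.086],guard=15)
jaws.gripper_close(80); print(sense()["gripper_width"],sense()["grip_force"])
bot.move_straight([*g,.19]); t=incase(42.8,0,0)
bot.goto([*t[:2],.19],DOWN(yc)); bot.move_straight([*t[:2],.135],v=.1); 
r=bot.move_straight([*t[:2],.0925],v=.03,guard=12); print(r,sense()["ee_pos"],sense()["contact_force"],sense()["time"])
if not r:
    jaws.let_go(); bot.move_straight([*t[:2],.18])
    p,X,cast=look([.54,-.18,.25],yc,"case4"); z=X[...,2]; 
    m=near(X,(.54,-.18),.1)&white(p)&(z>.068)&(z<.076); n,l,st,_=cv2.connectedComponentsWithStats(m.astype(np.uint8))
    for q in range(1,n):
        if st[q,4]>200: b=box(cast(.072)[l==q][:,:2]); print(st[q,4],b,np.median(z[l==q]),fromcase(b[0]/1000))
E
```

```text
0.09023927971980417 80.27411699295044
False [ 0.58471336 -0.1811695   0.09282054] [-0.5172795   0.2609661  -3.09317969] 33.4083
2766 (array([ 486.9, -169.5]), array([90.7, 36.4]), 83.7) 0.07223148619196615 [-55.49359825   0.17479603]
6784 (array([ 576.9, -182.8]), array([91.3, 80.3]), 83.1) 0.07227361737089874 [35.44108251 -2.6133638 ]
```

The bridge is in, measured at x 35.4 and y −2.6, level with the heel top, all in tolerance. Next, a fresh look at the cover and IK checks for the flip.

```bash
cat >> h.py <<'E'
from scipy.spatial.transform import Rotation as R
def tilt(a,t,s=1):
    "tool tilted t deg from down towards azimuth a deg"
    a,t=np.radians(a),np.radians(t)
    z=np.array([np.sin(t)*np.cos(a),np.sin(t)*np.sin(a),-np.cos(t)]); y=s*np.array([-np.sin(a),np.cos(a),0])
    return list(R.from_matrix(np.c_[np.cross(y,z),y,z]).as_euler('xyz'))
def u(a): return np.array([np.cos(np.radians(a)),np.sin(np.radians(a)),0])
Z=np.array([0,0,1.])
E
python3 - <<'E'
from h import *
p,X,cast=look([.45,.06,.25],np.radians(62.1),"cov1"); z=X[...,2]
m=comp(white(p)&(z>.025)&(z<.046)&near(X,(.45,.06),.12)); print("cov",m.sum(),box(cast(.03)[m&(z<.034)][:,:2]),sense()["time"])
f=lambda q:None if q is None else q.round(1).tolist()
for al in(62,242):
  for s in(1,-1):
    print(al,s,[f(kin.ik(P,tilt(a,t,s))) for P,a,t in(([.45,.063,.034],al,-20),([.45,.063,.14],al,25),([.48,.06,.052],al,70),([.48,.06,.052],al+180,70),([.48,.06,.15],al+180,25))])
for b in(0,180):
  for s in(1,-1): print("fin",b,s,f(kin.ik(incase(-22.5+8*np.cos(np.radians(b)),0,84),tilt(b+np.degrees(CY),-20,s))))
E
```

```text
cov 2762 (array([448.2,  63.6]), array([60.4, 54.9]), 62.1) 37.0
62 1 [[0.1, 0.4, 1.8, -0.3, 1.1, -2.4], None, [-0.7, 0.6, 2.1, 1.2, 1.3, 2.0], [0.3, 0.9, 1.4, -0.7, 1.9, 1.0], [0.2, 0.3, 1.7, -0.3, 1.4, 0.7]]
62 -1 [[0.1, 0.4, 1.8, -0.3, 1.1, 0.8], [-0.3, -0.0, 2.1, 0.5, 1.0, -0.1], [-0.7, 0.6, 2.1, 1.2, 1.3, -1.2], [0.3, 0.9, 1.4, -0.7, 1.9, -2.1], [0.2, 0.3, 1.7, -0.3, 1.4, -2.4]]
242 1 [[-0.3, 0.2, 2.1, 0.5, 0.8, -0.1], [0.2, 0.3, 1.8, -0.3, 1.4, 0.8], [0.3, 0.9, 1.4, -0.7, 1.9, 1.0], [-0.7, 0.6, 2.1, 1.2, 1.3, 2.0], None]
242 -1 [None, [0.2, 0.3, 1.8, -0.3, 1.4, -2.4], [0.3, 0.9, 1.4, -0.7, 1.9, -2.1], [-0.7, 0.6, 2.1, 1.2, 1.3, -1.2], [-0.3, 0.0, 2.0, 0.5, 1.1, -0.1]]
fin 0 1 [-0.4, 0.5, 1.5, -0.1, 1.5, -1.8]
fin 0 -1 [-0.4, 0.5, 1.5, -0.1, 1.5, 1.3]
fin 180 1 [-0.6, 0.2, 2.0, 0.2, 0.7, 1.0]
fin 180 -1 [-0.6, 0.2, 2.0, 0.2, 0.7, -2.2]
```

View pics/cov1.png

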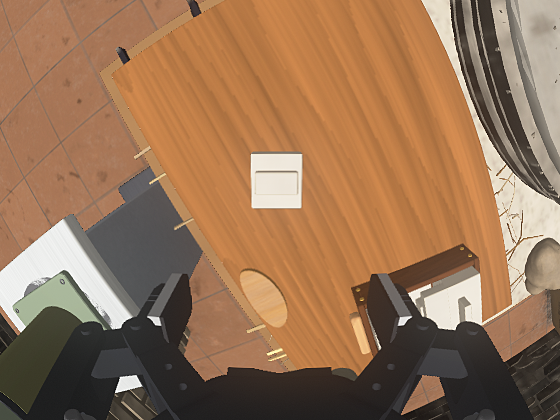

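The picture shows the cover undisturbed at (276,180), its ridge along the tool y axis, so its x axis lies at azimuth 62.1°. I'll stand it on its edge with a 90° turn.

```bash
python3 - <<'E'
from h import *
al=242.1; C=np.array([.4485,.0635,.021]); S=np.array([.50,.08,0.])
g=C+.008*u(al)+.013*Z; o=tilt(al,-20,1)
d=lambda t:np.sin(np.radians(t))*u(al)-np.cos(np.radians(t))*Z
bot.goto(g-.10*d(-20),o); print(bot.move_straight(g,v=.06,guard=10))
jaws.gripper_close(60); print(sense()["gripper_width"],sense()["grip_force"],sense()["contact_force"])
bot.move_straight(g+.14*Z)
P=S+.051*Z-.013*u(al)
bot.goto(P+.12*Z,tilt(al,25,1)); bot.goto(P+.05*Z,tilt(al,70,1)); bot.dwell(.2)
print(bot.move_straight(P+.0005*Z,v=.03,guard=5),sense()["ee_pos"],sense()["contact_force"])
p,_=eyes.camera("scene"); cv2.imwrite("pics/st.png",cv2.resize(p[150:320,170:400],None,fx=3,fy=3,interpolation=cv2.INTER_CUBIC))
print(sense()["time"])
E
```

```text
False
0.6381728832912017 63.482322692871094 [-2.26672224 -0.88951761  5.14967552]
False [0.50619746 0.09150941 0.05168562] [-0.57185988 -0.4159476  -1.11692499]
44.3
```

View pics/st.png

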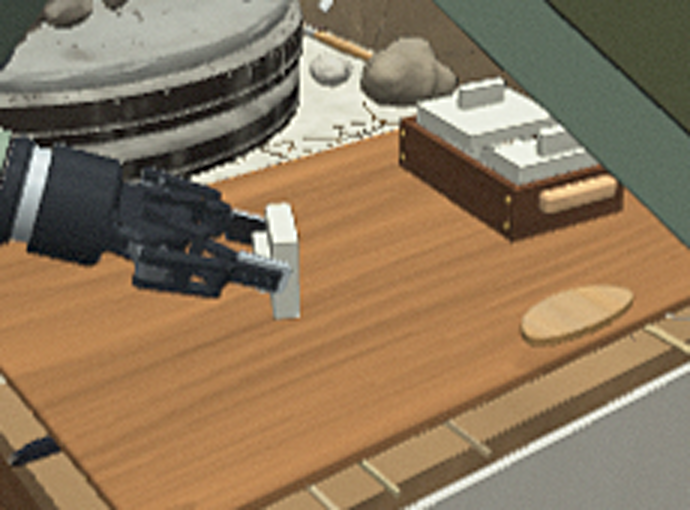

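The crop shows the tile held upright at (285,260), ridge towards the gripper. I'll set it down, release, back off and locate it.

```bash
python3 - <<'E'
from h import *
al=242.1; S=np.array([.50,.08,0.]); P=S+.051*Z-.013*u(al)
d=np.sin(np.radians(70))*u(al)-np.cos(np.radians(70))*Z
print(bot.move_straight(P-.0008*Z,v=.02,guard=3),sense()["ee_pos"],sense()["contact_force"])
jaws.let_go(); bot.move_straight(P-.09*d,v=.1); bot.move_straight(P-.09*d+.12*Z)
p,X,cast=look([.48,.03,.25],np.radians(62.1),"std"); z=X[...,2]
w=white(p)&near(X,(.5,.08),.07)
for lo,hi,pl in((.064,.085,.074),(.02,.06,.04)):
    m=w&(z>lo)&(z<hi); print(pl,m.sum(),np.median(z[m]) if m.any() else 0)
    if m.sum()>50: m=comp(m); print(box(cast(pl)[m][:,:2]))
print(sense()["time"])
E
```

```text
False [0.50629669 0.0914948  0.0505597 ] [-0.04252206  1.03517654  0.18504505]
0.074 1154 0.07424866135459329
(array([499.7,  81.3]), array([17.8, 54.4]), 62.0)
0.04 485 0.055729175702034284
(array([505.9,  92.3]), array([10.3, 51.8]), 62.2)
48.2583
```

It stands at (499.7, 81.3) with the ridge facing azimuth 62°. Regrasp from the disc side, turn the second 90°, and carry it to the case.

```bash
python3 - <<'E'
from h import *
be=62.1; S=np.array([.4997,.0813,0]); P=S-.015*u(be)+.051*Z
d=np.sin(np.radians(70))*u(be)-np.cos(np.radians(70))*Z
bot.goto(P-.11*d+.08*Z,tilt(be,45,-1)); bot.goto(P-.09*d+.005*Z,tilt(be,70,-1))
print(bot.move_straight(P,v=.06,guard=8)); jaws.gripper_close(60); print(sense()["gripper_width"],sense()["grip_force"],sense()["contact_force"])
bot.move_straight(P+.10*Z); bot.goto(P+.16*Z,tilt(be,25,-1)); bot.goto(P+.18*Z,tilt(be,-20,-1))
cb=np.degrees(CY); T=np.array(incase(-22+8,0,84.5))
bot.goto(T+.10*Z,tilt(cb,-20,-1)); bot.dwell(.3); print(sense()["ee_pos"]-T,sense()["time"])
p,_=eyes.camera("scene"); a=cv2.resize(p[100:300,270:470],(560,560),interpolation=cv2.INTER_CUBIC)
cv2.imwrite("pics/fin.png",a); p,X=cloud("wrist"); cv2.imwrite("pics/finw.png",p)
E
```

```text
False
0.6380969876883541 63.07302117347717 [-1.76754614 -0.48526186  1.46526596]
[0.00033348 0.0015808  0.10040572] 55.5667
```

View pics/fin.png

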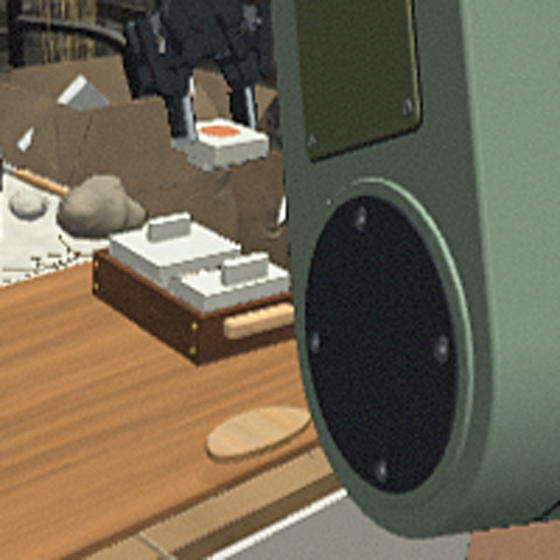

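View pics/finw.png

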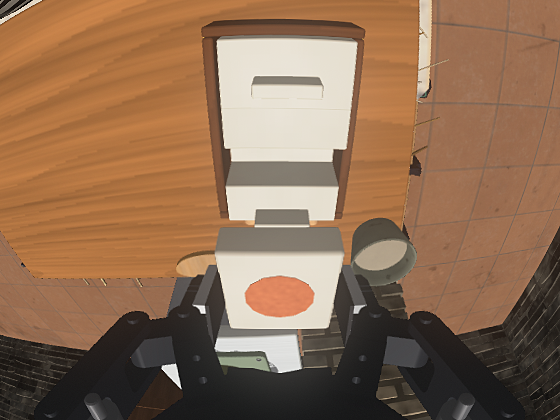

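Both pictures show the tile held disc side up (disc at (279,297) in the wrist view). I'll check level and position from depth before lowering it.

```bash
python3 - <<'E'
from h import *
cb=np.degrees(CY); T=np.array(incase(-22+8,0,84.5))
p,X=cloud("wrist"); h=cv2.cvtColor(p,cv2.COLOR_BGR2HSV); z=X[...,2]
d=np.zeros(z.shape,bool); d[240:325,215:345]=True; d&=(z>.17)&(h[...,1]>110)
d=comp(d); P=X[d]; n=np.linalg.svd(P-P.mean(0))[2][2]
print(d.sum(),P.mean(0),fromcase((P[:,:2].max(0)+P[:,:2].min(0))/2),np.degrees(np.arccos(abs(n[2]))),n, "expected z",.012+.078+.1+.0005)
t=np.zeros(z.shape,bool); t[222:335,205:350]=True; t&=(z>.17)&(white(p)|d)&(abs(z-P[:,2].mean())<.006)
print(box(X[t][:,:2]))
E
```

```text
2176 [ 0.52032502 -0.17261165  0.19106847] [-22.86518505   0.98606398] 0.1639348730083041 [-0.00256542 -0.00126692  0.99999591] expected z 0.1905
(array([ 520.3, -172.2]), array([66.2, 62.6]), 84.4)
```

```bash
python3 - <<'E'
from h import *
T=np.array(incase(-21.2+8,-.3,84.8))
bot.move_straight(T+.03*Z,v=.1); r=bot.move_straight(T,v=.03,guard=8); print(r,sense()["ee_pos"]-T,sense()["contact_force"])
if not r or sense()["ee_pos"][2]-T[2]<.003:
    jaws.let_go(); print(sense()["contact_force"])
    dd=np.sin(np.radians(-20))*u(np.degrees(CY))-np.cos(np.radians(20))*Z
    bot.move_straight(T-.1*dd,v=.1)
    p,X,cast=look([.54,-.18,.27],CY+np.pi/2,"end"); z=X[...,2]; h=cv2.cvtColor(p,cv2.COLOR_BGR2HSV)
    n0=near(X,incase(-22,0,0)[:2],.05)
    m=comp(n0&(white(p)|(h[...,2]>150))&(z>.084)&(z<.096)); b=box(cast(.09)[m][:,:2]); P=X[m]; n=np.linalg.svd(P-P.mean(0),full_matrices=False)[2][2]
    print("cover",m.sum(),b,np.median(z[m]),fromcase(b[0]/1000),"tilt",np.degrees(np.arccos(abs(n[2]))))
    m=white(p)&near(X,(.54,-.18),.1)&(z>.068)&(z<.076); n_,l,st,_=cv2.connectedComponentsWithStats(m.astype(np.uint8))
    for q in range(1,n_):
        if st[q,4]>200: print(st[q,4],box(cast(.072)[l==q][:,:2]),np.median(z[l==q]))
    print(sense()["time"])
E
```

```text
False [ 2.28496507e-04 -9.56518550e-05  2.36107179e-04] [-0.64763438 -0.12564564 -1.33767942]
[-1.06451528 -0.93688412 -0.71468913]
cover 3552 (array([ 520.6, -172.5]), array([55.2, 61.9]), 83.4) 0.09031203253133571 [-21.67291699   1.09757417] tilt 0.4670591808747447
1467 (array([ 486.8, -169.6]), array([90.8, 36.1]), 83.8) 0.07225010513573621
5192 (array([ 576.9, -182.6]), array([90.3, 80.1]), 83.3) 0.0722907672542438
61.0917
```

View pics/end.png

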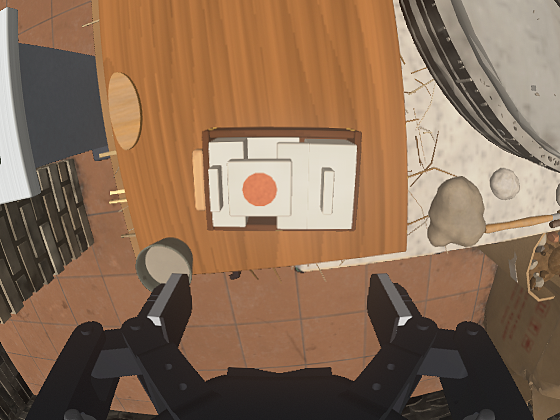

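The picture shows the cover disc up at (260,189), level and seated between the ribs, with the heel and bridge both home. I'm handing the job in.

```bash
python3 -c "
from plant import ticket
print(ticket.job_done())"
```

```text
the job is handed in; nothing more can be done
None
```

I packed the heel part, the one sprig mould on the board, the bridge part and the turned-over cover in order and handed the job in at about 61 s; the last view showed the heel, bridge and cover home and level, but no verdict came back.

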